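# Eject the bearing through the guard window

### The job

The guarded ejector has two lanes: one holds a ball bearing, the other a small gear. Reach down through the guard window of the bearing's lane with closed fingertips and press the lever there all the way down, so that the ejector pushes the bearing out towards the far end of its lane; then draw back out and let the lever spring up. Do not touch the guard, do not touch or lift the bearing itself, and leave the gear and everything lying on and around the ejector where it is.

Things in the scene. Friction and masses are not known exactly. Their poses are not given: they have to be found in the camera images.
- machine: Fixed two-lane ejector: grey deck 295 x 270 x 20 mm, guard on its near end. Origin on the bench under the midpoint between the guard windows; x from the guard (near the robot) out along the lanes, y left, z up. Deck x -100 to +195 mm. Lanes along x at y = +55 (left) and -55 mm (right), 62 mm wide between 12 mm rails, floor 20 mm up, open beyond x = 66, 8 mm lip at x = 187.
- guard: Fixed grey sheet-metal cover over the levers, origin and axes of machine. Top plate 4 mm thick, upper face 90 mm above the bench (window beads to 90.5), x -98 to +66, y -124 to +124 mm; nothing stands above it. Two windows, one over each lever pad: clear opening 90 mm (x) by 86 mm (y), centred at x = 0, y = +55 and -55 mm. Not to be touched.
- pad_left (a point): Centre of the upper face of the left lever's black pad (26 mm along x, 28 mm along y), under the left window. At rest about 84 mm above the bench (6 mm below the guard's upper face), fully pressed about 57 mm. It moves nearly straight down (under 2 mm sideways).
- pad_right (a point): The same point on the right lever's pad, under the right window (y = -55 mm of the machine).
- lever_left (a joint): Left lever, rad: 0 = up at rest, 0.32 = fully down on its stop; pivot 85 mm from the pad, on the robot's side. About 3 N at the pad to start, about 6.5 N to hold down; springs back when let go. It drives the steel ejector head of the left lane: 60 mm outwards (+x) over the full stroke, starting about 5 mm short of the part, and back with the lever.
- lever_right (a joint): Right lever, the same; it drives the ejector of the right lane.
- bearing: Loose steel ball bearing, 52 mm across, 15 mm high, lying flat in either lane, in the open beyond the guard, at x about 100 mm of the machine. Origin at the centre of its underside. A full lever stroke takes it to x about 154 mm of the machine; 140 mm is enough.
- gear: Loose small steel gear with a hub, 56 mm across and 28 mm high, lying flat in the other lane beside the bearing. Origin at the centre of its underside. Stays where it is.
- spanner3: Loose small spanner 111 x 24 x 5 mm lying on the deck's right edge beside the right lane; bystander.
- feeler: Loose feeler gauge 99 x 22 x 10 mm lying on the deck's left edge beside the left lane; bystander.
- driver1: Loose screwdriver 160 mm long, 25 mm thick, on the bench, right; bystander.
- meter: Loose hand-held meter with a round dial, 116 x 66 x 30 mm, on the bench right of the ejector; bystander.

How it is judged:
By the outcome, as a careful person would: the job done as asked, in the order asked, and still so for the second after the job is handed in, with the robot touching nothing.
It also fails if it takes over 32 s, if anything falls off the work surface, if the arm or the gripper's body presses on something with over 40 N, if the wrist force passes 120 N, or if a joint passes its speed limit or range.

### The arm

A 7-joint arm with a two-finger parallel gripper is mounted at the origin on a cart in front of the work surface, level with it; the furniture and walls round the work are solid. World frame = base frame: x ahead of the robot, y to its left, z up, the work surface at z = 0. Lengths are in m, angles in rad, forces in N, time in s.
With the tool pointing down it reaches from about 0.4 to 0.85 m from the base axis. Payload 6.9 kg.
Tool frame: the origin (TCP) lies midway between the tips of the shut fingers; the grasp point (between the pads) lies behind it (ctrl.pinch_z is the z of the grasp point in the tool frame, in m); z points along the fingers, y is the direction in which the jaws open and shut (so a half turn about z gives the same grasp; the last joint's range is limited). The gripper opens to 85 mm and grips with 20 to 120 N. Pads are 22 mm wide; open, the fingers measure 114 mm over their backs; the gripper's body (76 mm by 85 mm) begins 54 mm behind the grasp point. The pads swing forward as they close: fully open they stand 13 mm farther back than shut.
Start: joints at [1.391, 0.507, -0.238, 1.5, 0.126, 1.149, -0.155], TCP at [0.176, -0.6, 0.231] pointing down, gripper open.
Joint ranges: [-3.08, 3.08], [-0.24, 2.05], [-1.43, 1.35], [0, 2.5], [-1.52, 4.66], [0.17, 1.96], [-2.89, 2.89]. Speed limits (rad/s): [2.39, 2.39, 3.14, 3.14, 3.14, 3.14, 3.14].

### API

Orientations are given as a unit quaternion [w, x, y, z].
In Python, from station import ctrl, get_state, vision, ticket, models gives the robot as it stands. Calls block until the motion is done:
- ctrl.movep(position, orientation): joint-space move of the TCP to a pose.
- ctrl.movel(position, frame=None, max_speed=0.15): straight line of the TCP; frame=None keeps the orientation; max_speed is the mean speed in m/s.
- ctrl.set_joints(angles): joint-space move.
- ctrl.ungrasp() and ctrl.close_gripper(force=None): open the fingers fully, or close them until they stop; force is the grip in N (None keeps the last).
- ctrl.pause(seconds).
- ctrl.ik(position, orientation): joint angles nearest the present ones, or None.
- get_state(): the state.
- vision.grab_frame(name): name is "scene" or "top" or "wrist"; returns (picture, depth): 400x640x3 uint8, blue, green, red; 400x640 float32, m along the optical axis (not along the pixel's ray), 0 where there is no reading.
- vision.camera_info(name): a dict with "mtx" (3x3 intrinsics, pixels), "R" (3x3) and "t" (3): a world point X has camera coordinates R X + t; the wrist camera has in their place "hand_eye" (4x4, takes a point from camera to tool coordinates, whose origin is the TCP and whose axes are the flange's). Camera axes: x right, y down, z forward; pixel columns grow to the right and rows downward; lengths in m; the calibration is good to about 2 mm. A picture is of the moment at which its call begins: read the wrist's pose just before it. camera_info takes no time and is no camera call.
A pose or a line that the arm cannot do raises ctrl.Unreachable and nothing moves.
- ticket.close_job(): hands the job in, once; it reports no verdict.
Trained networks look in the newest picture that a camera, given by its name, has taken for a name from the list of things; names that differ only in an ending like _2 or _b are one class to them, and where a whole thing is asked for, a point or a joint stands for the part that bears it (a point fixed in the world has none). Each returns a list of dicts, best first, with "p" (0 to 1); they miss things now and then, are a little off and sometimes report something else, mostly with a low value. They report only what shows in the picture. A call takes as long as a camera call.
- models.recognise(camera, target): "point" ([column, row] in pixels, amid what is visible of it).
- models.masks_of(camera, target): "mask" (400x640 bool, what is visible of it) and "point" ([column, row] in pixels, amid what is visible of it).
The state is a dict: "time": time; "qpos": joint angles; "qd": joint speeds; "tau": joint torques, N m; "tcp_pos": TCP position; "eef_rot": TCP orientation; "contact_force": force on the tool from outside, world axes, zero at the start; "wrist_torque": the same for the moment, N m; "width": finger opening in m.
Only numpy, scipy, OpenCV 4.12 (cv2) and the standard library are available. Lean on these libraries where they do the work, as an engineer would, in place of code of your own. Each camera call takes 0.05 s, during which the arm holds its last target. There are 200 camera calls.

## Working session

There is one attempt and no reset: what is moved stays moved. The work goes in short steps, each a Python script; the robot and the scene stay as the last script left them, time stands still between calls to the robot, and variables do not carry over. Pictures are saved under pics/ and viewed, about 8 in all and at most 12, crops included, and the job is handed in when it is done.

```bash
mkdir -p pics; cat > h.py <<'E'
import numpy as np, cv2
from station import ctrl, get_state, vision, ticket, models
def world(cam,uv,d,st=None):
    c=vision.camera_info(cam); K=np.array(c["mtx"])
    uv=np.atleast_2d(uv).astype(float); d=np.atleast_1d(d)
    p=np.c_[(uv[:,0]-K[0,2])/K[0,0]*d,(uv[:,1]-K[1,2])/K[1,1]*d,d]
    return (p-np.array(c["t"]))@np.array(c["R"])
E
python3 - <<'E'
from h import *
from concurrent import futures
for cam in ("scene","top"):
    im,d=vision.grab_frame(cam); cv2.imwrite(f"pics/{cam}0.png",im); np.save(cam+"0.npy",d)
    for t in ("bearing","gear","pad_left","pad_right","guard","machine","spanner3","feeler"):
        for r in models.masks_of(cam,t)[:2]:
            m=r["mask"]&(d>0); v,u=np.nonzero(m)
            if len(u)==0: continue
            w=world(cam,np.c_[u,v],d[m])
            print(cam,t,round(r["p"],2),np.round(r["point"]),np.round(np.median(w,0),4),len(u))
            np.save(f"m_{cam}_{t}.npy",r["mask"]) if r is not None else 0
print(get_state()["time"])
E
```

```text
scene pad_right 0.41 [296. 181.] [ 0.4769 -0.0031  0.0809] 31
scene guard 0.95 [285. 191.] [0.4257 0.013  0.0694] 2555
scene machine 0.59 [287. 190.] [0.4338 0.011  0.0602] 3270
top bearing 0.55 [273. 171.] [0.5875 0.0121 0.0331] 269
top gear 0.6 [235. 176.] [0.5745 0.1194 0.0384] 256
top pad_left 0.61 [236. 214.] [0.4669 0.1118 0.0818] 143
top pad_left 0.56 [454. 185.] [ 0.5572 -0.486   0.0216] 271
top pad_right 0.58 [277. 207.] [0.4777 0.002  0.0814] 183
top guard 0.62 [260. 225.] [0.4317 0.0525 0.0907] 4024
top machine 0.79 [258. 201.] [0.5076 0.0556 0.0326] 9693
top spanner3 0.51 [295. 150.] [ 0.6499 -0.0475  0.0246] 49
top feeler 0.6 [214. 173.] [0.5941 0.1823 0.0277] 259
0.9
```

View pics/top0.png

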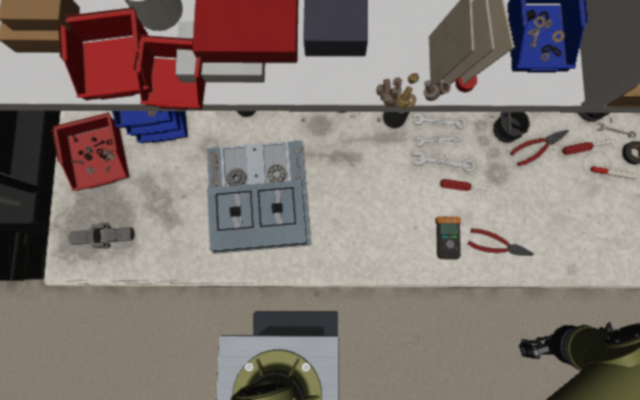

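View pics/scene0.png

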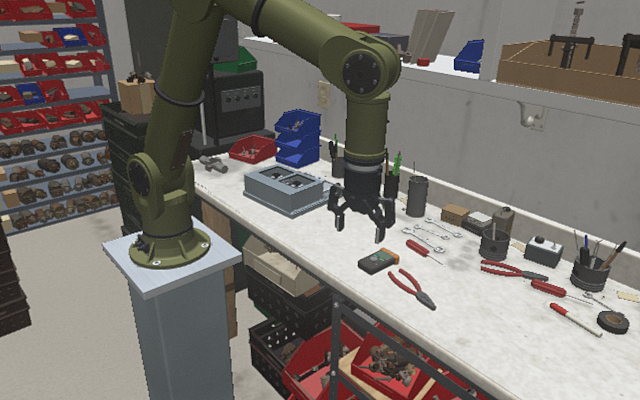

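The top view shows the two pads at (236,211) and (277,207). The gear appears to be in the left lane at (236,176) and the bearing in the right lane at (277,172). I'll shut the fingers and move above the right window to check from close by.

```bash
python3 - <<'E'
from h import *
from scipy.spatial.transform import Rotation as R
s=get_state(); print(s["eef_rot"],s["time"],ctrl.pinch_z)
ci=vision.camera_info("wrist"); print(np.round(ci["hand_eye"],3), ci["mtx"][0])
ctrl.close_gripper(); print(get_state()["width"],get_state()["time"])
yaw=np.arctan2(0.0108,0.1098)
best=None
for k in range(4):
    a=yaw+k*np.pi/2
    r=R.from_euler('z',a)*R.from_euler('x',np.pi)
    q=np.roll(r.as_quat(),1)
    j=ctrl.ik([0.48,0.002,0.27],q); j2=ctrl.ik([0.478,0.002,0.055],q)
    print(k,np.round(q,3),None if j is None else np.round(j,2),None if j2 is None else np.round(j2,2))
E
```

```text
[ 1.65078587e-05  9.89883967e-01  1.41879286e-01 -2.42850294e-07] 0.9 -0.0187
[[-0.001 -0.962 -0.271  0.068]
 [ 1.    -0.001 -0.    -0.001]
 [ 0.    -0.271  0.962 -0.141]
 [ 0.     0.     0.     1.   ]] [298.54736694   0.         318.52718272]
-0.00011652057470835502 1.6667
0 [0.    0.999 0.049 0.   ] [ 0.52  0.31 -0.77  1.8   0.23  1.13 -1.8 ] [ 0.2   0.54 -0.37  2.1   0.35  0.56 -1.89]
1 [0.    0.672 0.741 0.   ] [ 0.65  0.35 -0.98  1.8   0.32  1.16 -0.33] [ 0.36  0.58 -0.62  2.1   0.56  0.63 -0.55]
2 [-0.    -0.049  0.999  0.   ] [ 0.78  0.44 -1.22  1.79  0.44  1.22  1.1 ] [ 0.5   0.65 -0.86  2.09  0.74  0.74  0.83]
3 [-0.    -0.741  0.672  0.   ] [-0.83  0.44  1.15  1.81 -0.43  1.18 -2.58] [-0.64  0.72  0.95  2.11 -0.88  0.78 -2.16]
```

```bash
cat >> h.py <<'E'
from scipy.spatial.transform import Rotation as R
def quat(yaw): return np.roll((R.from_euler('z',yaw)*R.from_euler('x',np.pi)).as_quat(),1)
def wworld(uv,d,s):
    c=vision.camera_info("wrist"); K=np.array(c["mtx"]); H=np.array(c["hand_eye"])
    uv=np.atleast_2d(uv).astype(float); d=np.atleast_1d(d)
    p=np.c_[(uv[:,0]-K[0,2])/K[0,0]*d,(uv[:,1]-K[1,2])/K[1,1]*d,d]
    p=p@H[:3,:3].T+H[:3,3]
    return p@R.from_quat(np.roll(s["eef_rot"],-1)).as_matrix().T+np.array(s["tcp_pos"])
def look(name):
    s=get_state(); im,d=vision.grab_frame("wrist"); cv2.imwrite(f"pics/{name}.png",im)
    for t in ("bearing","gear","pad_left","pad_right","guard","spanner3","feeler"):
        for r in models.masks_of("wrist",t)[:2]:
            m=r["mask"]&(d>0); v,u=np.nonzero(m)
            if len(u)==0: continue
            w=wworld(np.c_[u,v],d[m],s)
            print(t,round(r["p"],2),np.round(r["point"]),"med",np.round(np.median(w,0),4),"mid",np.round((w.max(0)+w.min(0))/2,4),"zmax",round(np.percentile(w[:,2],98),4),len(u))
    return s,im,d
E
python3 - <<'E'
from h import *
ctrl.movep([0.47,0.03,0.28],quat(0.098))
s,im,d=look("w1"); np.save("w1d.npy",d); np.save("w1s.npy",s,allow_pickle=True); print(s["tcp_pos"],s["time"])
E
```

```text
bearing 0.65 [339.  72.] med [0.5863 0.012  0.0327] mid [0.587  0.011  0.0266] zmax 0.0351 1435
gear 0.84 [251.  81.] med [0.5727 0.1195 0.0351] mid [0.5729 0.1225 0.033 ] zmax 0.0477 1526
gear 0.5 [203.  45.] med [0.6071 0.1829 0.0264] mid [0.5998 0.1831 0.0231] zmax 0.0285 1353
pad_right 0.63 [339. 173.] med [0.4759 0.0024 0.0807] mid [ 0.4658 -0.0011  0.0519] zmax 0.0848 896
guard 0.97 [291. 195.] med [0.4502 0.0593 0.0888] mid [0.4488 0.0646 0.1426] zmax 0.0903 18374
spanner3 0.9 [394.  51.] med [ 0.6244 -0.0464  0.0219] mid [ 0.6149 -0.0458  0.0207] zmax 0.0243 907
spanner3 0.27 [251. 173.] med [0.466  0.1105 0.0811] mid [0.452  0.1124 0.0574] zmax 0.085 823
feeler 0.75 [202.  43.] med [0.6079 0.1829 0.0264] mid [0.5998 0.1854 0.0231] zmax 0.0285 1329
feeler 0.41 [338. 173.] med [0.4758 0.0027 0.0809] mid [0.4628 0.0025 0.0519] zmax 0.0848 866
[0.47016373 0.0291253  0.27984564] 4.1417
```

View pics/w1.png

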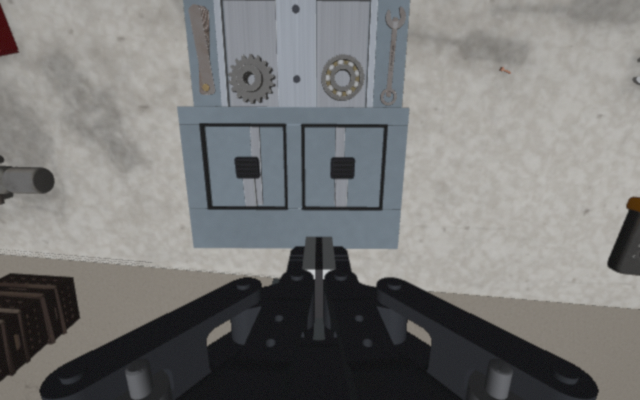

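The wrist view settles it: the bearing is in the right lane at (343,77), 15 mm high. The gear is in the left lane at (252,78), 28 mm high. Next I'll refine the right pad and window position and check finger clearance using this depth image.

```bash
python3 - <<'E'
from h import *
d=np.load("w1d.npy"); s=np.load("w1s.npy",allow_pickle=True).item()
v,u=np.nonzero(d>0); w=wworld(np.c_[u,v],d[v,u],s)
T=(w-np.array(s["tcp_pos"]))@R.from_quat(np.roll(s["eef_rot"],-1)).as_matrix()
g=(d[v,u]<0.17)
for a in range(-80,8,8):
    k=g&(T[:,2]>=a*1e-3)&(T[:,2]<(a+8)*1e-3)
    if k.sum(): print(a,k.sum(),np.round(1e3*np.r_[T[k].min(0)[:2],T[k].max(0)[:2]]))
im=cv2.imread("pics/w1.png").astype(int).sum(2)
for nm,(c,r) in dict(L=(247,167),R=(343,167)).items():
    k=(abs(u-c)<18)&(abs(v-r)<18)&(im[v,u]<170)&(w[:,2]>.076)
    lo,hi=np.percentile(w[k],2,axis=0),np.percentile(w[k],98,axis=0); print(nm,k.sum(),np.round((lo+hi)/2,4),np.round(w[k].mean(0),4),np.round(hi-lo,4))
    k=(abs(u-c)<48)&(abs(v-r)<50)&(im[v,u]<170)&(w[:,2]>.085)&(w[:,2]<.095)   # window beads
    lo,hi=w[k].min(0),w[k].max(0); P=w[k][:,:2].astype(np.float32); print(" beads",k.sum(),cv2.minAreaRect(P*1000))
E
```

```text
-80 9155 [ -9. -59.  18.  59.]
-72 5949 [ -9. -52.  17.  51.]
-64 3652 [ -9. -45.  16.  43.]
-56 4490 [-11. -40.  14.  38.]
-48 1710 [-13. -33.  13.  32.]
-40 703 [-12. -18.  12.  16.]
-32 442 [  5. -14.  11.  13.]
-24 475 [  5. -14.  11.  13.]
-16 397 [  5. -14.  11.  13.]
-8 165 [  6. -13.  11.  12.]
L 472 [0.4739 0.1125 0.0826] [0.4742 0.1124 0.0826] [0.0231 0.025  0.0055]
 beads 792 ((474.4410095214844, 113.19562530517578), (95.59481811523438, 92.4728012084961), 5.181121826171875)
R 456 [0.4839 0.0041 0.0826] [0.4841 0.0042 0.0827] [0.0224 0.025  0.005 ]
 beads 801 ((484.22021484375, 3.5716514587402344), (96.41120147705078, 92.23278045654297), 4.839544296264648)
```

```bash
python3 - <<'E'
from h import *
p=np.array([0.484,0.004]); q=quat(0.092)
ctrl.movep([*p,0.12],q)
s=get_state(); f0=np.array(s["contact_force"]); print(s["tcp_pos"],f0,s["time"])
ctrl.movel([*p,0.088],max_speed=0.08)
z=0.088
while z>0.050:
    z-=0.004 if z>0.066 else 0.0015
    ctrl.movel([*p,z],max_speed=0.05)
    s=get_state(); f=np.array(s["contact_force"])-f0
    print(round(z,4),np.round(s["tcp_pos"],4),np.round(f,1),round(s["time"],2))
    if f[2]>15 or np.hypot(*f[:2])>12: break
im,d=vision.grab_frame("wrist"); cv2.imwrite("pics/w2.png",im)
E
```

```text
[0.48469688 0.00458844 0.12083324] [-0.59939686 -0.10476897  0.5722091 ] 5.2333
0.084 [0.4846 0.0042 0.0844] [3.3 0.4 1.9] 6.03
0.08 [0.4845 0.0041 0.0802] [1.5 0.6 2.2] 6.28
0.076 [0.4843 0.0041 0.0761] [2.1 0.3 3. ] 6.53
0.072 [0.4843 0.0041 0.0721] [2.6 0.1 3.4] 6.78
0.068 [0.4844 0.0041 0.0682] [4.4 0.4 3.4] 7.03
0.064 [0.4843 0.0041 0.0642] [3.3 0.4 4.5] 7.28
0.0625 [0.4843 0.0041 0.0628] [3.  0.6 4.7] 7.53
0.061 [0.4842 0.0041 0.0613] [3.7 0.5 4.9] 7.78
0.0595 [0.4841 0.0041 0.0598] [3.6 1.  4.4] 8.03
0.058 [0.484  0.0041 0.0583] [2.8 0.1 5.5] 8.28
0.0565 [0.484  0.004  0.0573] [ 0.6  0.2 12.2] 8.53
0.055 [0.484  0.0041 0.0567] [-2.2 -1.1 24.9] 8.78
```

View pics/w2.png

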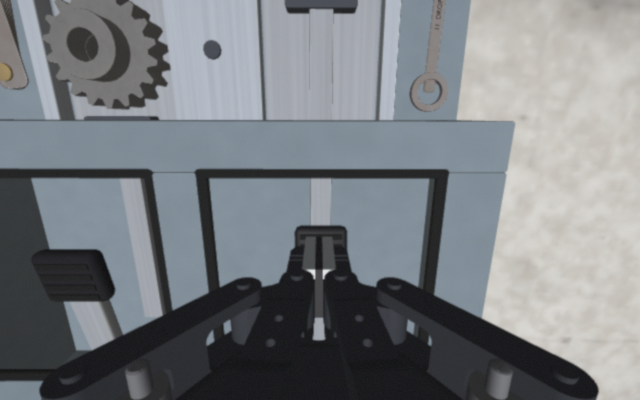

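The stop is reached: force jumped from 5 to 25 N at z = 0.0567. The picture shows the ejector head extended at (322,5) in the right lane, the gear in place, and the fingers clear of the window. I'll draw straight out and check.

```bash
python3 - <<'E'
from h import *
p=[0.484,0.004]
ctrl.movel([*p,0.095],max_speed=0.08)
ctrl.movel([*p,0.15],max_speed=0.12)
ctrl.movep([0.47,0.03,0.28],quat(0.098))
s,im,d=look("w3"); print(s["time"],np.round(s["contact_force"],1))
o=np.array([0.479,0.0583]); ex=np.array([np.cos(.092),np.sin(.092)])
print("pads origin o",o,"ex",ex)
E
```

```text
bearing 0.96 [346.  23.] med [0.64   0.016  0.0326] mid [0.6411 0.015  0.0273] zmax 0.0351 1649
gear 0.83 [254.  83.] med [0.5721 0.1199 0.035 ] mid [0.5724 0.1217 0.0335] zmax 0.0478 1547
pad_left 0.88 [247. 174.] med [0.4661 0.1106 0.0808] mid [0.4542 0.1159 0.0516] zmax 0.0846 869
pad_right 0.95 [338. 172.] med [0.4758 0.0028 0.0812] mid [0.4656 0.0034 0.0516] zmax 0.0849 835
guard 0.8 [293. 196.] med [0.4491 0.0594 0.0888] mid [0.4436 0.0648 0.1415] zmax 0.0903 18111
spanner3 0.69 [394.  43.] med [ 0.6318 -0.0463  0.0223] mid [ 0.6152 -0.0447  0.0211] zmax 0.0245 597
feeler 0.65 [390.  45.] med [ 0.6276 -0.0461  0.0223] mid [ 0.615  -0.0447  0.0211] zmax 0.0246 723
feeler 0.56 [205.  43.] med [0.607  0.1826 0.0265] mid [0.5994 0.1826 0.024 ] zmax 0.0287 1325
10.6833 [-0.3  0.5  0.1]
pads origin o [0.479  0.0583] ex [0.99577098 0.09187027]
```

View pics/w3.png

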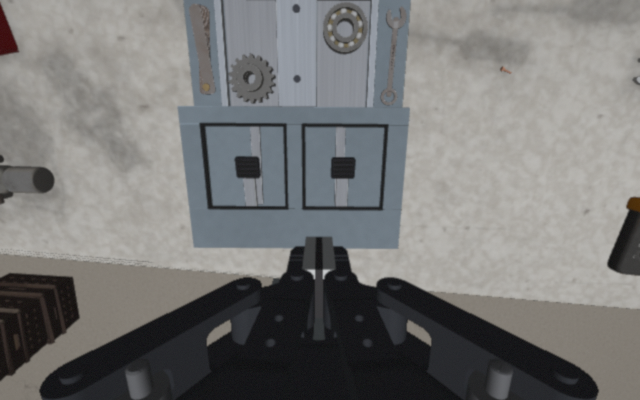

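The bearing is now at (345,28), at machine x ≈ 0.157 m. The lever is back up, and the gear, spanner and feeler haven't moved.

```bash
python3 -c "
from h import *
ticket.close_job(); print(get_state()['time'])"
```

```text
the job is handed in; nothing more can be done
the job is handed in; nothing more can be done
```

The job is done and handed in. The bearing was in the right lane, so I pressed the right lever through its window with closed fingertips. At the stop, the fingertip height was 57 mm and the force rose from about 5 N to 25 N. I then drew straight back out.

**Bearing:** it moved about 54 mm, to x ≈ 157 mm along the lane (140 mm was enough), and still lies flat.

**Lever:** the right pad is back at its rest height.

**Everything else:** the gear, spanner and feeler gauge show the same positions before and after, to within measurement error. The screwdriver and meter on the bench were not re-measured, but the arm didn't go near them.

**Guard:** the pressed-down picture showed the fingers clear of the window edges. During the press I saw up to about 4 N of sideways force, which I put down to rubbing on the pad and sensor noise.

**Time:** about 10.7 s on the robot's clock at the last reading before hand-in. No checks failed. The image networks gave a few low-confidence or mistaken labels (such as calling the feeler gauge a gear, or the spanner a feeler gauge), which I resolved from the pictures.

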